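# Put the tea cartons and biscuit tin away in the breakfast chest

### The arm

A 6-joint arm with a two-finger parallel gripper is mounted at the origin on the work surface. World frame = base frame: x ahead of the robot, y to its left, z up, the work surface at z = 0. Lengths are in m, angles in rad, forces in N, time in s.
With the tool pointing down it reaches from about 0.35 to 0.775 m from the base axis. Payload 5.5 kg.
Tool frame: the origin (TCP) lies between the finger pads; the fingertips stand 8 mm ahead of it and the grasp point (between the pads) lies 11 mm behind it; z points along the fingers, y is the line along which they close (so a half turn about z gives the same grasp; the last joint's range is limited). The gripper opens to 85 mm and grips with 20 to 120 N. Pads are 22 mm wide; open, the fingers measure 114 mm over their backs; the gripper's body (76 mm by 85 mm) begins 54 mm behind the grasp point. The pads swing forward as they close: fully open they stand 13 mm farther back than shut.
Start: joints at [1.102, 0.313, 0.046, 1.304, 0, 1.431], TCP at [0.186, 0.544, 0.239] pointing down, gripper open.
Joint ranges: [-2.76, 2.76], [-0.86, 1.69], [-1.03, 1.26], [-2.2, 2.34], [-1.47, 1.5], [-3.14, 3.14]. Speed limits (rad/s): [2.57, 2.57, 3.14, 3.14, 3.14, 3.14].

### API

Orientations are given as a unit quaternion [w, x, y, z].
In Python, from workcell import env gives the robot as it stands.
- The arm moves only by the tool move_arm, never from a script. Its argument "moves" is one flat list of numbers, 5 for each row, row after row: the shift along the world's x, y, z in m, then the turn about the world's z in rad, then the finger opening in m, from 0 to 0.0854. A call has 1 to 12 rows; each row is the pose to reach, as a shift and turn from the pose commanded when the call began; what a row does not reach only later rows make up. A row lasts 1/12 s, in which the tool goes at most 41.7 mm and 7.16 degrees, less where a joint would pass 70% of its speed; a pose out of reach is approached as far as the arm can. A call with a gripper value outside its range is refused whole. The fingers move at their own pace and stop on an object; "newtons" is the grip in N (left out, the last holds). Time passes only in rows, so rows that repeat a pose let the fingers close. It gives the time, the measured TCP pose, the force, the opening and the grip force at its end, in the units of the state.
- env.get_state(): the state, without advancing time (a new reading comes with each control period).
- env.read_camera(name): name is "scene" or "top" or "wrist"; returns a dict with "pixels" (384x512x3 uint8, red, green, blue), "camera_matrix" (3x3 intrinsics, pixels), "rvec" (rotation vector, rad) and "tvec" (3), from world to camera coordinates, as OpenCV has them. Camera axes: x right, y down, z forward; pixel columns grow to the right and rows downward; lengths in m; the calibration is good to about 2 mm. The wrist camera is an equidistant fisheye: a pixel r from the principal point sees the ray r / f radians off the axis. A picture is of the moment at which its call begins. There is no depth.
- env.hand_in(): hands the job in; it is judged then, once.
The state is a dict: "clock": time; "joint_pos": joint angles; "qvel": joint speeds; "tau": joint torques, N m; "tcp_pos": TCP position; "orientation": TCP orientation; "wrist_force": force on the tool from outside, world axes, zero at the start; "ft_torque": the same for the moment, N m; "finger_gap": finger opening in m; "grip_force": force on a finger pad.
Only numpy, scipy, OpenCV 4.12 (cv2) and the standard library are available. Lean on these libraries where they do the work, as an engineer would, in place of code of your own. Each camera call takes 0.05 s, during which the arm holds its last target. There are 200 camera calls.

### The job

Put the breakfast things away: lower every tea carton on the worktop into the well of the wooden chest and slide it endwise under the fixed roof, one carton to a pigeonhole, until it is fully home against the back wall. When all the cartons are home, lay the biscuit tin flat in the well in front of them, then shut the chest's lid completely. Leave everything else standing where it is.

Things in the scene. Friction and masses are not known exactly. Their poses are not given: they have to be found in the camera images.
- chest: Light wood breakfast chest, fixed, 246 (its x) x 356 (its y) x 75 mm high without its lid; origin at the centre of its underside, x towards its back (away from the robot). Walls, floor, roof 8 mm thick. In front an open well, x=-115 to +35 mm, 340 mm wide, floor at z=8 mm. Behind, x=+35 to +115 mm, a fixed roof (underside z=67, top z=75 mm) covers four pigeonholes
- well (a point): Centre of the floor of the chest's well, at x=-40, y=0, z=8 mm in the chest's frame
- lid (a joint): Lid hinge (rad): 0 = shut flat over the well; starts near 2 (leaning back over the roof), stop at 2.3. The lid is a wooden board 158 long x 356 wide x 8 mm, hinged on the roof's front edge (chest x=+35, z=75 mm, axis along chest y). Stiff: stays where it is left; 2 to 4 N at the free edge turns it
- lid_edge (a point): Middle of the lid's free edge, 158 mm from the hinge, mid thickness; a steel finger tab (90 wide, 6 mm thick) sticks out 14 mm beyond it
- hole1 (a point): Middle of the lower edge of the mouth of pigeonhole 1 (counted from the chest's +y side), at x=+35, y=+99, z=8 mm in the chest's frame; axes as the chest's. The hole is 56 wide, 59 high and 80 mm deep, and opens into the well; the 10 mm dark wood dividers between holes stand 12 mm out from the roof's edge
- hole2 (a point): Middle of the lower edge of the mouth of pigeonhole 2 (counted from the chest's +y side), at x=+35, y=+33, z=8 mm in the chest's frame; axes as the chest's. The hole is 56 wide, 59 high and 80 mm deep, and opens into the well; the 10 mm dark wood dividers between holes stand 12 mm out from the roof's edge
- hole3 (a point): Middle of the lower edge of the mouth of pigeonhole 3 (counted from the chest's +y side), at x=+35, y=-33, z=8 mm in the chest's frame; axes as the chest's. The hole is 56 wide, 59 high and 80 mm deep, and opens into the well; the 10 mm dark wood dividers between holes stand 12 mm out from the roof's edge
- hole4 (a point): Middle of the lower edge of the mouth of pigeonhole 4 (counted from the chest's +y side), at x=+35, y=-99, z=8 mm in the chest's frame; axes as the chest's. The hole is 56 wide, 59 high and 80 mm deep, and opens into the well; the 10 mm dark wood dividers between holes stand 12 mm out from the roof's edge
- tea1: Cardboard tea carton with a paper band, 110 long (its x) x 44 wide x 40 mm high, 0.1 to 0.2 kg, stiff, both ends alike; origin at the centre of its underside. May be absent. Home against the back wall of a pigeonhole, its centre is at chest x=+60 mm and its near end stands 30 mm out of the hole
- tea2: Cardboard tea carton with a paper band, 110 long (its x) x 44 wide x 40 mm high, 0.1 to 0.2 kg, stiff, both ends alike; origin at the centre of its underside. May be absent. Home against the back wall of a pigeonhole, its centre is at chest x=+60 mm and its near end stands 30 mm out of the hole
- tea3: Cardboard tea carton with a paper band, 110 long (its x) x 44 wide x 40 mm high, 0.1 to 0.2 kg, stiff, both ends alike; origin at the centre of its underside. May be absent. Home against the back wall of a pigeonhole, its centre is at chest x=+60 mm and its near end stands 30 mm out of the hole
- tea4: Cardboard tea carton with a paper band, 110 long (its x) x 44 wide x 40 mm high, 0.1 to 0.2 kg, stiff, both ends alike; origin at the centre of its underside. May be absent. Home against the back wall of a pigeonhole, its centre is at chest x=+60 mm and its near end stands 30 mm out of the hole
- tin: Steel biscuit tin with a slightly overhanging lid rim, 150 long (its x) x 55 wide x 46 mm high, about 0.2 to 0.4 kg, does not open; origin at the centre of its underside
- mug: White mug, 75 mm high, 72 mm across, handle on its +y side; stands among the tea cartons; origin at the centre of its underside. To be left alone
- oil: Amber oil bottle, 200 mm high, 60 mm across; origin at the centre of its underside. To be left alone
- jar: Glass jar, 110 mm high, 76 mm across; origin at the centre of its underside. To be left alone
- bowl: Blue bowl, 50 mm high, 120 mm across; origin at the centre of its underside. To be left alone
Mind the look-alikes: they are no part of the job. Leave any purple look-alike of the tin alone.

How it is judged:
On the way, in this order (a step that is already met when the one before it is completed fails the run):
1. every tea carton present is home in a pigeonhole (within 12 mm of the back wall) (x of tea1 in the frame of chest between 0.048 and 0.075 m and y of tea1 in the frame of chest between -0.13 and 0.13 m and z of each of tea1, tea2, tea3, tea4 in the frame of chest below 0.05 m and angle between the x axis of each of tea1, tea2, tea3, tea4 and the x axis of chest, either way round below 0.25 rad and x of tea2 in the frame of chest between 0.048 and 0.075 m and y of tea2 in the frame of chest between -0.13 and 0.13 m and x of tea3 in the frame of chest between 0.048 and 0.075 m and y of tea3 in the frame of chest between -0.13 and 0.13 m and x of tea4 in the frame of chest between 0.048 and 0.075 m and y of tea4 in the frame of chest between -0.13 and 0.13 m), for 0.2 s.
2. the biscuit tin lies flat on the floor of the well, the cartons still home (all of step 1 and x of tin in the frame of chest between -0.115 and 0.01 m and y of tin in the frame of chest between -0.13 and 0.13 m and z of tin in the frame of chest below 0.02 m and angle between tin's own z axis and vertical below 0.1 rad), for 0.2 s.
3. the lid is shut over them (all of step 2 and value of joint lid below 0.06 rad), for 0.2 s.
At the end, for the whole second after the job is handed in: Every tea carton present is in a pigeonhole, endwise, within 12 mm of the back wall; the tin lies flat (within 0.1 rad) on the floor of the well; the lid is shut to within 0.06 rad (all of step 3); the robot touches nothing.
It fails at once if a bystander (mug, bottle, jar, bowl) is shoved more than 40 mm (distance of any of mug, oil, jar, bowl from where it was at the start of the episode above 0.04 m).
It fails at once if a bystander is knocked over (angle between any of mug, oil, jar, bowl's own z axis and vertical above 0.5 rad).
Of tea1, tea2, tea3, tea4 only 3 to 4 are there at a start; the rules pass over those that are not, and their reading is None.
At some moment in a run one of tea1, tea2, tea3, tea4, tin may be knocked a few centimetres aside while the robot is not near it.
Once in a run the grip may slacken for a moment while it holds something.
It also fails if it takes over 210 s, if anything falls off the work surface, if the arm or the gripper's body presses on something with over 40 N, if the wrist force passes 120 N, or if a joint passes its speed limit or range.

## Working session

There is one attempt and no reset: what is moved stays moved. The work goes in short steps, Python scripts to look and compute and a tool call to move; the robot and the scene stay as the last step left them, time stands still between calls to the robot, and variables do not carry over. Pictures are saved under pics/ and viewed, at most 14 in all, crops included, and the job is handed in when it is done.

Besides the shell and the picture viewer there is one more tool, called after "Request:" as name(argument=value, ...), one argument or row to a line, values as JSON. move_arm: Moves the arm, as the interface text tells. Its arguments: {"type":"object","properties":{"moves":{"type":"array"},"newtons":{"type":"number"}},"required":["moves"]}

```bash
mkdir -p pics; ls; cat > h.py <<'E'
import numpy as np, cv2
from workcell import env
def cam(n):
    c=env.read_camera(n); c['R']=cv2.Rodrigues(np.array(c['rvec'],float))[0]; c['t']=np.array(c['tvec'],float).ravel(); c['K']=np.array(c['camera_matrix']); c['n']=n
    return c
def save(c,f): cv2.imwrite('pics/'+f,c['pixels'][:,:,::-1])
def ray(c,u,v):
    K=c['K'];x=(u-K[0,2])/K[0,0];y=(v-K[1,2])/K[1,1]
    if c['n']=='wrist':
        r=np.hypot(x,y);s=np.sin(r)/r if r>1e-9 else 1;d=np.array([x*s,y*s,np.cos(r)])
    else: d=np.array([x,y,1.])
    return -c['R'].T@c['t'], c['R'].T@d
def on(c,u,v,z):
    o,d=ray(c,u,v); return o+d*(z-o[2])/d[2]
E
python3 - <<'E'
from h import *
for n in('scene','top'):
    c=cam(n); save(c,n+'1.png'); print(n,(-c['R'].T@c['t']).round(3))
s=env.get_state();print(s)
E
```

```text
pics
scene [ 1.359 -0.164  0.974]
top [0.211 0.023 1.385]
{'clock': 0.1, 'joint_pos': array([ 1.10239741e+00,  3.13956432e-01,  4.50645815e-02,  1.30358160e+00,
       -1.23540463e-05,  1.43121598e+00]), 'qvel': array([-0.00116273, -0.0024815 ,  0.00322273,  0.00095599, -0.00066469,
       -0.00071534]), 'tau': array([ 2.25445059e-03, -4.81723630e+01,  2.99246407e+01,  1.26794289e-02,
       -1.64577305e-04, -3.54820855e-06]), 'tcp_pos': array([0.18547954, 0.54378972, 0.23846885]), 'orientation': array([-2.45111892e-04,  1.63669544e-01,  9.86514864e-01, -8.01961296e-04]), 'wrist_force': array([ 0.54757079,  0.60042632, -0.1070582 ]), 'ft_torque': array([ 0.02329857, -0.00017533,  0.01338145]), 'grip_force': 0.0, 'finger_gap': 0.0852023640789855}
```

View pics/scene1.png

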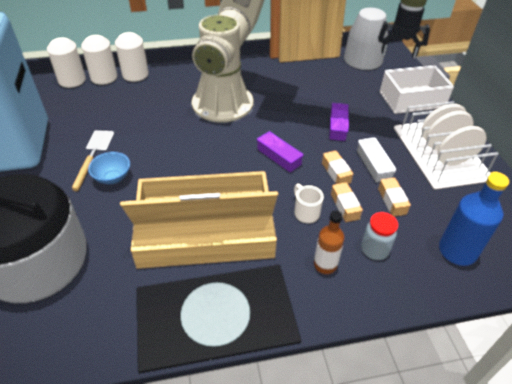

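View pics/top1.png

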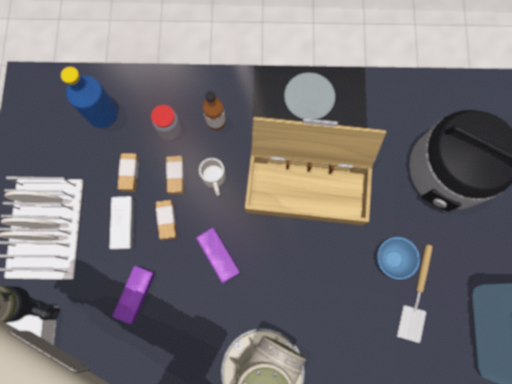

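The scene view shows three orange cartons and the mug at (308,203), with a white tin at (376,158) and purple look-alikes at (280,150) and (340,122). In the top view the cartons are at (128,172), (174,174) and (165,220), the tin is at (120,222), and the chest is centred near (310,185).

```bash
cat >> h.py <<'E'
def rects(c,mask,z,amin=150):
    out=[]
    for k in cv2.findContours(mask.astype(np.uint8),cv2.RETR_EXTERNAL,cv2.CHAIN_APPROX_NONE)[0]:
        if cv2.contourArea(k)<amin: continue
        p=np.array([on(c,u,v,z)[:2] for u,v in k[:,0]]).astype(np.float32)
        (cx,cy),(w,h),a=cv2.minAreaRect(p)
        if w<h: w,h,a=h,w,a+90
        m=k[:,0].mean(0)
        out.append((m.round(),[round(cx,4),round(cy,4)],[round(w,3),round(h,3)],round((a+90)%180-90,1)))
    return out
def orange(c):
    hsv=cv2.cvtColor(c['pixels'],cv2.COLOR_RGB2HSV); h,s,v=cv2.split(hsv)
    m=((h>5)&(h<22)&(s>90)&(v>110)).astype(np.uint8)
    return h,s,v,m
E
python3 - <<'E'
from h import *
c=cam('top');h,s,v,m=orange(c)
for u,w in((128,160),(128,172),(128,185),(120,222),(174,174),(165,220),(290,210),(320,150),(310,190)): print((u,w),h[w,u],s[w,u],v[w,u])
print('pts');
for u,w in((246,208),(369,222),(371,172),(248,155)): print((u,w),on(c,u,w,.075).round(3))
im=c['pixels'][:,:,::-1]
a=cv2.resize(im[100:240,230:390],None,fx=4.9,fy=4.0*1.0,interpolation=cv2.INTER_CUBIC)
cv2.imwrite('pics/chest.png',a)
a=cv2.resize(im[90:260,80:270],None,fx=3.5,fy=3.5,interpolation=cv2.INTER_CUBIC);cv2.imwrite('pics/cart.png',a)
E
```

```text
(128, 160) 10 17 230
(128, 172) 7 10 235
(128, 185) 17 104 216
(120, 222) 140 3 236
(174, 174) 4 9 228
(165, 220) 8 9 233
(290, 210) 19 95 219
(320, 150) 19 110 165
(310, 190) 19 99 214
pts
(246, 208) [0.455 0.053 0.075]
(369, 222) [ 0.419 -0.301  0.075]
(371, 172) [ 0.568 -0.313  0.075]
(248, 155) [0.615 0.05  0.075]
```

View pics/chest.png

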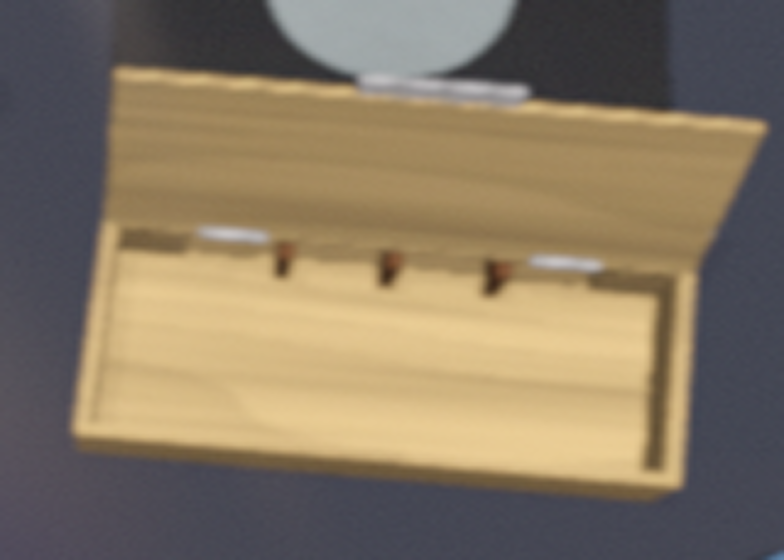

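View pics/cart.png

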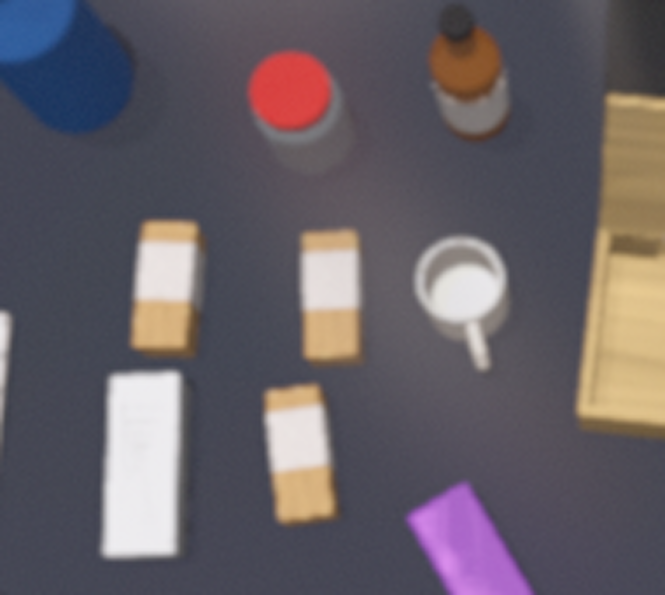

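The chest crop puts the front rim corners at full-image (245.3,208) and (369.4,221.8), and the hinge corners at (251,155.5) and (372.2,167). The second crop shows three cartons, the upright mug and the white tin. Next I measure them.

```bash
cat >> h.py <<'E'
FL=(245.3,208.0);FR=(369.4,221.75);HL=(251,155.5);HR=(372.2,167)
def topmask(c,vmin=190):
    h,s,v=cv2.split(cv2.cvtColor(c['pixels'],cv2.COLOR_RGB2HSV))
    m=((v>vmin)&((s<45)|((h>5)&(h<25)))).astype(np.uint8)
    m[:,240:]=0;m[:120]=0
    return m
E
python3 - <<'E'
from h import *
c=cam('top')
for vm in(185,200):
  for r in rects(c,topmask(c,vm),.042): print(vm,r)
fl,fr,hl,hr=[on(c,*p,.075)[:2] for p in(FL,FR,HL,HR)]
print(np.linalg.norm(fl-fr),np.linalg.norm(hl-hr),np.linalg.norm(fl-hl),np.linalg.norm(fr-hr))
d=(fl-fr)+(hl-hr);y=d/np.linalg.norm(d);x=np.array([y[1],-y[0]])
print('yaw',np.degrees(np.arctan2(x[1],x[0])),'origin from front',(fl+fr)/2+x*.123,'from hinge',(hl+hr)/2-x*.035)
E
```

```text
185 (array([ 25., 371.]), [-0.0179, 0.6521], [0.215, 0.087], 62.5)
185 (array([231., 362.]), [0.0313, 0.0874], [0.119, 0.033], -15.8)
185 (array([ 27., 325.]), [0.1253, 0.6631], [0.098, 0.045], 76.2)
185 (array([165., 219.]), [0.4252, 0.2917], [0.108, 0.046], 9.7)
185 (array([120., 222.]), [0.4137, 0.4226], [0.152, 0.058], 2.4)
185 (array([ 40., 224.]), [0.3964, 0.658], [0.296, 0.223], 0.0)
185 (array([213., 175.]), [0.5632, 0.1473], [0.092, 0.071], 43.9)
185 (array([174., 174.]), [0.5626, 0.2718], [0.107, 0.042], 3.2)
185 (array([126., 171.]), [0.5695, 0.4155], [0.106, 0.046], 0.6)
200 (array([ 19., 374.]), [-0.022, 0.6673], [0.157, 0.064], 63.4)
200 (array([231., 362.]), [0.0303, 0.0869], [0.116, 0.028], -17.3)
200 (array([ 27., 325.]), [0.1252, 0.662], [0.094, 0.045], 75.4)
200 (array([ 34., 274.]), [0.2601, 0.6555], [0.17, 0.023], -89.2)
200 (array([165., 219.]), [0.4251, 0.2913], [0.107, 0.044], 10.0)
200 (array([120., 222.]), [0.4146, 0.4222], [0.149, 0.056], 2.6)
200 (array([ 42., 223.]), [0.4086, 0.6584], [0.266, 0.222], -0.1)
200 (array([213., 177.]), [0.5549, 0.1585], [0.071, 0.053], -14.2)
200 (array([174., 174.]), [0.5633, 0.272], [0.103, 0.042], 3.2)
200 (array([126., 171.]), [0.5695, 0.4153], [0.106, 0.043], -0.1)
0.35872541690290144 0.35896936622163106 0.15882386009132626 0.1638607960445378
yaw -5.174872776425795 origin from front [ 0.56009842 -0.13475409] from hinge [ 0.56346404 -0.13464146]
```

Request:
move_arm(
  moves=[0.02,-0.04,0.06,0.1,0.085,0.04,-0.08,0.06,0.2,0.085,0.06,-0.1,0.06,0.3,0.085,0.08,-0.1,0.06,0.33,0.085,0.09,-0.12,0.06,0.33,0.085,0.1,-0.13,0.06,0.33,0.085,0.1,-0.13,0.06,0.33,0.085],
)

```text
clock: 0.78
tcp_pos: [0.2873, 0.4124, 0.2995]
orientation: [0.0, 0.001, 1.0, -0.0]
wrist_force: [-1.0, 0.4, 0.0]
finger_gap: 0.0851
grip_force: 0.0
```

Request:
move_arm(
  moves=[0.03,-0.03,-0.02,0.07,0.085,0.055,-0.06,-0.04,0.14,0.085,0.08,-0.09,-0.06,0.14,0.085,0.1,-0.11,-0.09,0.14,0.085,0.111,-0.125,-0.12,0.14,0.085,0.111,-0.125,-0.15,0.14,0.085,0.111,-0.125,-0.15,0.14,0.085,0.111,-0.125,-0.15,0.14,0.085],
)

```text
clock: 1.45
tcp_pos: [0.3951, 0.2888, 0.1482]
orientation: [-0.002, -0.07, 0.998, -0.001]
wrist_force: [0.6, -0.3, 0.3]
finger_gap: 0.0851
grip_force: 0.0
```

```bash
python3 - <<'E'
from h import *
c=cam('wrist');save(c,'w1.png');print((-c['R'].T@c['t']).round(3),c['K'].round(1),env.get_state()['tcp_pos'])
t=cam('top')
for r in rects(t,topmask(t,185),.042): print(r)
a=t['pixels'][100:384,0:240,::-1];cv2.imwrite('pics/t2.png',cv2.resize(a,None,fx=2,fy=2))
E
```

```text
[0.322 0.277 0.283] [[297.3   0.  254.9]
 [  0.  297.3 187.3]
 [  0.    0.    1. ]] [0.39629569 0.28984211 0.14995386]
(array([ 20., 340.]), [0.0956, 0.6798], [0.144, 0.122], 0.8)
(array([ 41., 224.]), [0.4012, 0.6363], [0.304, 0.267], 0.8)
(array([214., 175.]), [0.5599, 0.144], [0.083, 0.071], 43.9)
(array([174., 174.]), [0.5626, 0.2719], [0.107, 0.042], 3.2)
(array([130., 271.]), [0.2711, 0.3952], [0.675, 0.19], 21.7)
```

View pics/w1.png

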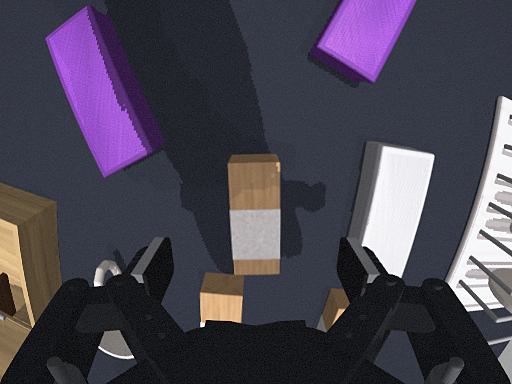

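View pics/t2.png

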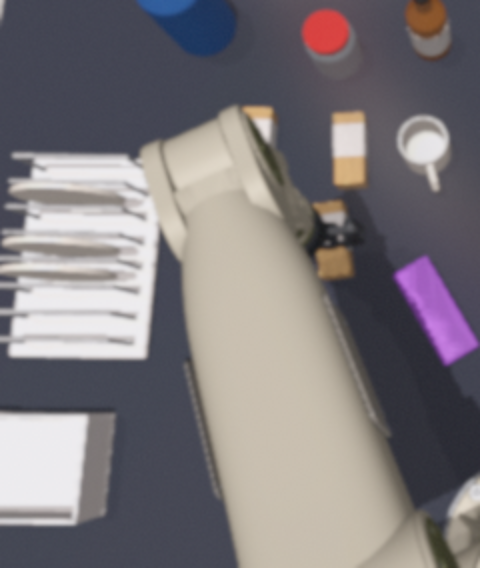

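The wrist view shows carton A's top face with its near edge at about (229,162)-(279,162) and its far edge at (234,275)-(280,272). The top view shows no fourth carton where the arm had blocked the view.

```bash
python3 - <<'E'
from h import *
c=cam('wrist')
P=np.array([on(c,*p,.04)[:2] for p in((229,162),(279,162),(280,272),(234,275))]);print(P.round(4))
a=(P[2]+P[3]-P[0]-P[1])/2;print(P.mean(0),np.linalg.norm(a),np.degrees(np.arctan2(a[1],a[0])),env.get_state()['tcp_pos'])
E
```

```text
[[0.3786 0.2646]
 [0.3726 0.3064]
 [0.48   0.326 ]
 [0.4898 0.2818]]
[0.43026096 0.29469662] 0.11087122735456906 9.577976764418146 [0.39751821 0.29077704 0.15152741]
```

Request:
move_arm(
  moves=[0.003,0,-0.03,0.025,0.085,0.003,0,-0.06,0.025,0.085,0.003,0,-0.09,0.025,0.085,0.003,0,-0.115,0.025,0.085,0.003,0,-0.128,0.025,0.085,0.003,0,-0.128,0.025,0.03,0.003,0,-0.128,0.025,0.03,0.003,0,-0.128,0.025,0.03,0.003,0,-0.128,0.025,0.03,0.003,0,-0.128,0.025,0.03,0.003,0,-0.128,0.025,0.03],
  newtons=50,
)

```text
clock: 2.52
tcp_pos: [0.4016, 0.2905, 0.0237]
orientation: [0.002, -0.083, 0.997, 0.001]
wrist_force: [-0.9, 0.2, 7.2]
finger_gap: 0.0429
grip_force: 52.2
```

Request:
move_arm(
  moves=[0,0,0.03,0,0.03,0,0,0.065,0,0.03,0,-0.02,0.1,0,0.03,0.01,-0.05,0.125,0,0.03,0.015,-0.085,0.14,-0.05,0.03,0.02,-0.12,0.14,-0.1,0.03,0.025,-0.16,0.14,-0.15,0.03,0.03,-0.2,0.14,-0.2,0.03,0.035,-0.24,0.14,-0.257,0.03,0.04,-0.28,0.14,-0.257,0.03,0.04,-0.28,0.14,-0.257,0.03],
)

```text
clock: 3.43
tcp_pos: [0.4416, 0.0029, 0.1627]
orientation: [0.002, 0.05, 0.999, -0.002]
wrist_force: [0.3, 0.7, -0.4]
finger_gap: 0.0431
grip_force: 51.5
```

Request:
move_arm(
  moves=[0.01,-0.035,0,0,0.03,0.015,-0.075,0,0,0.03,0.02,-0.115,0,0,0.03,0.027,-0.15,0,0,0.03,0.033,-0.185,0,0,0.03,0.04,-0.215,0,0,0.03,0.043,-0.236,0,0,0.03,0.043,-0.236,0,0,0.03,0.043,-0.236,0,0,0.03],
)

```text
clock: 4.18
tcp_pos: [0.4829, -0.2277, 0.1618]
orientation: [0.0, 0.046, 0.999, -0.0]
wrist_force: [-0.3, 0.1, -0.3]
finger_gap: 0.0434
grip_force: 51.6
```

```bash
python3 - <<'E'
from h import *
c=cam('wrist');save(c,'w2.png');s=env.get_state();print(s['tcp_pos'],s['orientation'],s['finger_gap'])
E
```

```text
[ 0.48251941 -0.22654527  0.16167934] [9.90332502e-07 4.57234988e-02 9.98954103e-01 2.46914888e-04] 0.043090683220320045
```

View pics/w2.png

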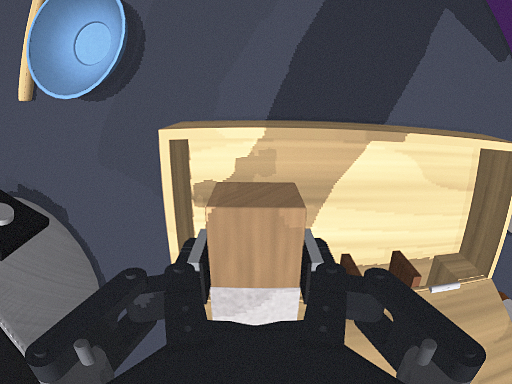

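The wrist view shows the carton held squarely above the well. The chest's front right outer rim corner is at (159,128), its inner corner at (169,138), and dividers are at (350,265) and (404,262).

```bash
python3 - <<'E'
from h import *
c=cam('wrist')
O=np.array([.562,-.1347]);a=np.radians(-5.17);R=np.array([[np.cos(a),-np.sin(a)],[np.sin(a),np.cos(a)]])
f=lambda p:(R.T@(p[:2]-O)).round(4)
print(f(on(c,159,128,.075)),'want -.123 -.178', f(on(c,169,138,.075)),'want -.115,-.170')
print(f(on(c,507,149,.075)),'want -.115 .170',f(on(c,490,277,.075)),'hinge left?', f(on(c,350,130,.075)),'front')
for p in((205,208),(306,206)): 
  q=on(c,*p,.175); print('carton near top',q.round(4),f(q))
print('tcp',f(env.get_state()['tcp_pos']))
E
```

```text
[-0.1256 -0.1735] want -.123 -.178 [-0.1176 -0.1657] want -.115,-.170
[-0.1174  0.1512] want -.115 .170 [0.0337 0.1785] hinge left? [-0.1238 -0.0267] front
carton near top [ 0.4524 -0.2471  0.175 ] [-0.099  -0.1218]
carton near top [ 0.4556 -0.2028  0.175 ] [-0.0999 -0.0774]
tcp [-0.0711 -0.098 ]
```

```bash
python3 - <<'E'
from h import *
c=cam('wrist')
O=np.array([.562,-.1347]);a=np.radians(-5.17);R=np.array([[np.cos(a),-np.sin(a)],[np.sin(a),np.cos(a)]])
f=lambda p:(R.T@(p[:2]-O)).round(4)
for p in((341,254),(353,257),(392,250),(404,254)): print(p,f(on(c,*p,.067)))
cv2.imwrite('pics/w2c.png',cv2.resize(c['pixels'][200:320,310:510,::-1],None,fx=4,fy=4,interpolation=cv2.INTER_CUBIC))
E
```

```text
(341, 254) [-0.0122 -0.021 ]
(353, 257) [-0.0083 -0.0087]
(392, 250) [-0.0133  0.031 ]
(404, 254) [-0.0077  0.0457]
```

View pics/w2c.png

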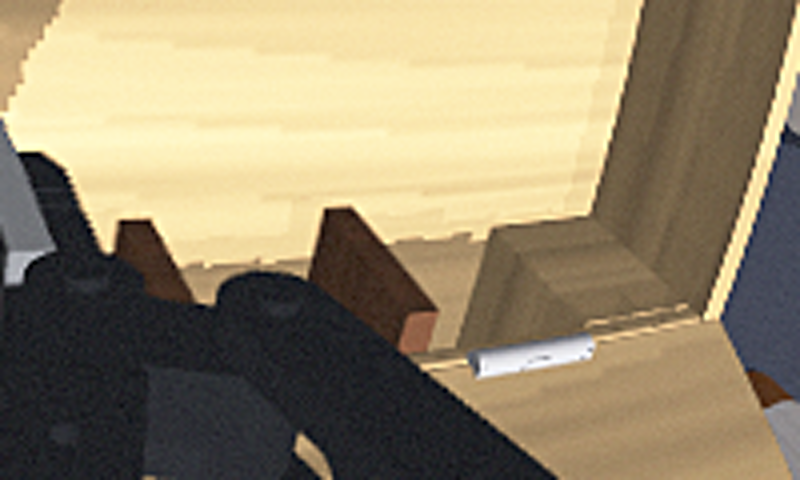

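The crop shows the dividers' floor corners at full-image (340,255)/(348,255) and (391.2,252)/(397.5,252). The left divider's top corners are at (412,278)/(419,277.5).

```bash
python3 - <<'E'
from h import *
c=cam('wrist')
O=np.array([.562,-.1347]);a=np.radians(-5.17);R=np.array([[np.cos(a),-np.sin(a)],[np.sin(a),np.cos(a)]])
f=lambda p:(R.T@(p[:2]-O)).round(4)
for p in((340,255),(348,255),(391.2,252),(397.5,252)): print(p,f(on(c,*p,.008)))
for p in((412,278),(419.2,277.5)): print(p,f(on(c,*p,.067)))
for p in((458,254.5),(432,257)): print('block corner floor',p,f(on(c,*p,.008)))
print('hinge corner',f(on(c,486,280,.075)))
E
```

```text
(340, 255) [ 0.0234 -0.0015]
(348, 255) [0.0239 0.0083]
(391.2, 252) [0.0234 0.0644]
(397.5, 252) [0.0241 0.0733]
(412, 278) [0.0224 0.0635]
(419.2, 277.5) [0.0229 0.0728]
block corner floor (458, 254.5) [0.0371 0.1748]
block corner floor (432, 257) [0.0361 0.1289]
hinge corner [0.0363 0.1738]
```

Request:
move_arm(
  moves=[0,0.003,-0.035,0,0.03,0,0.003,-0.07,0,0.03,0,0.003,-0.1,0,0.03,0,0.003,-0.12,0,0.03,0,0.003,-0.13,0,0.03,0,0.003,-0.13,0,0.03,0.015,0.0017,-0.13,0,0.03,0.03,0.0003,-0.13,0,0.03,0.045,-0.001,-0.13,0,0.03,0.059,-0.0023,-0.13,0,0.03,0.059,-0.0023,-0.13,0,0.03],
)

```text
clock: 5.3
tcp_pos: [0.5451, -0.2291, 0.0327]
orientation: [0.002, 0.044, 0.999, -0.001]
wrist_force: [0.7, -1.0, -1.0]
finger_gap: 0.0434
grip_force: 54.6
```

Request:
move_arm(
  moves=[0,0,0,0,0.058,0,0,0,0,0.058,0,0,0,0,0.058,-0.018,0.0016,0,0,0.058,-0.036,0.0032,0,0,0.058,-0.055,0.005,0,0,0.058,-0.055,0.005,0,0,0,-0.055,0.005,0,0,0,-0.055,0.005,0,0,0,-0.055,0.005,0,0,0,-0.055,0.005,0,0,0],
)

```text
clock: 6.22
tcp_pos: [0.4876, -0.2244, 0.0315]
orientation: [0.0, 0.045, 0.999, -0.0]
wrist_force: [-1.2, 0.4, -0.2]
finger_gap: 0.0003
grip_force: 0.0
```

```bash
python3 - <<'E'
from h import *
c=cam('wrist');save(c,'w3.png')
E
```

```text
(no output)
```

View pics/w3.png

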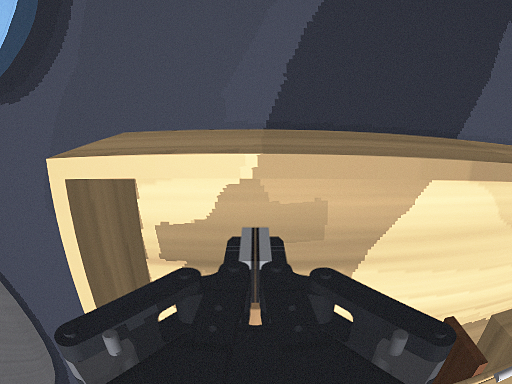

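The fingers are closed behind the carton at (255,240). Now I push it in.

Request:
move_arm(
  moves=[0.012,-0.0011,0,0,0,0.024,-0.0022,0,0,0,0.034,-0.0031,0,0,0,0.042,-0.0038,0,0,0,0.048,-0.0043,0,0,0,0.053,-0.0048,0,0,0,0.058,-0.0052,0,0,0,0.058,-0.0052,0,0,0,0.058,-0.0052,0,0,0],
)

```text
clock: 7.02
tcp_pos: [0.5448, -0.2292, 0.0312]
orientation: [0.0, 0.045, 0.999, 0.0]
wrist_force: [0.5, 0.6, 1.2]
finger_gap: 0.0003
grip_force: 0.0
```

Request:
move_arm(
  moves=[0.002,-0.0002,0,0,0,0.004,-0.0004,0,0,0,0.006,-0.0005,0,0,0,0.006,-0.0005,0,0,0,0.006,-0.0005,0,0,0],
)

```text
clock: 7.43
tcp_pos: [0.5465, -0.2292, 0.0311]
orientation: [-0.004, 0.046, 0.999, 0.0]
wrist_force: [-12.0, 0.9, 7.8]
finger_gap: -0.0001
grip_force: 5.7
```

Request:
move_arm(
  moves=[-0.012,0.001,0,0,0,-0.03,0.003,0.01,0,0,-0.05,0.004,0.045,0,0.03,-0.06,0.01,0.085,0,0.085,-0.07,0.04,0.12,0,0.085,-0.07,0.08,0.14,0,0.085,-0.07,0.12,0.14,0.03,0.085,-0.07,0.16,0.14,0.06,0.085,-0.07,0.2,0.14,0.09,0.085,-0.07,0.24,0.14,0.12,0.085,-0.07,0.28,0.14,0.143,0.085,-0.07,0.32,0.14,0.143,0.085],
)

```text
clock: 8.43
tcp_pos: [0.4803, 0.0922, 0.1718]
orientation: [0.001, -0.026, 1.0, 0.0]
wrist_force: [0.2, -0.1, -0.4]
finger_gap: 0.0851
grip_force: 0.0
```

Request:
move_arm(
  moves=[0.005,0.04,0,0,0.085,0.01,0.08,0,0,0.085,0.02,0.115,0,0,0.085,0.035,0.15,0,0,0.085,0.05,0.175,0,0,0.085,0.055,0.18,0,0,0.085,0.055,0.18,0,0,0.085,0.055,0.18,0,0,0.085],
)

```text
clock: 9.1
tcp_pos: [0.5352, 0.2698, 0.1709]
orientation: [-0.001, -0.026, 1.0, -0.0]
wrist_force: [-0.0, -0.3, 0.7]
finger_gap: 0.085
grip_force: 0.0
```

```bash
cat >> h.py <<'E'
O=np.array([.5628,-.132]);_a=np.radians(-5.17);RC=np.array([[np.cos(_a),-np.sin(_a)],[np.sin(_a),np.cos(_a)]])
f=lambda p:(RC.T@(np.array(p)[:2]-O)).round(4)
def wm(c,z=.04):
    h,s,v=cv2.split(cv2.cvtColor(c['pixels'],cv2.COLOR_RGB2HSV))
    m=((v>120)&((s<60)|((h>5)&(h<25)))).astype(np.uint8)
    return rects(c,m,z,600)
E
python3 - <<'E'
from h import *
c=cam('wrist');save(c,'w4.png');print(env.get_state()['tcp_pos'])
for r in wm(c): print(r)
t=cam('top')
for r in rects(t,topmask(t,190),.042): print(r)
im=np.hstack([c['pixels'][100:384,100:450],t['pixels'][100:384,60:380]])
cv2.imwrite('pics/m4.png',im[:,:,::-1])
E
```

```text
[0.53495844 0.26924052 0.1710398 ]
(array([ 21., 321.]), [0.7978, -0.1073], [0.143, 0.041], -43.0)
(array([ 39., 283.]), [0.7014, -0.0183], [0.114, 0.042], -42.8)
(array([394., 213.]), [0.5701, 0.4155], [0.11, 0.045], -0.8)
(array([257., 206.]), [0.5641, 0.272], [0.109, 0.044], 3.1)
(array([138., 189.]), [0.5675, 0.149], [0.121, 0.082], -22.9)
(array([ 16., 214.]), [0.6525, -0.0557], [0.426, 0.104], -20.9)
(array([500., 109.]), [0.4208, 0.5449], [0.251, 0.071], 8.1)
(array([435.,  65.]), [0.3994, 0.4439], [0.145, 0.058], 2.7)
(array([ 77., 364.]), [0.0067, 0.5153], [0.196, 0.133], -70.3)
(array([ 20., 330.]), [0.1046, 0.6811], [0.124, 0.123], -0.7)
(array([165., 338.]), [0.0902, 0.2732], [0.284, 0.126], -70.7)
(array([ 40., 227.]), [0.3959, 0.6582], [0.294, 0.223], 0.0)
(array([214., 176.]), [0.5563, 0.1588], [0.073, 0.056], -15.2)
(array([139., 218.]), [0.4591, 0.362], [0.59, 0.174], 13.1)
(array([ 98., 129.]), [0.6978, 0.5102], [0.077, 0.027], 22.0)
```

View pics/m4.png

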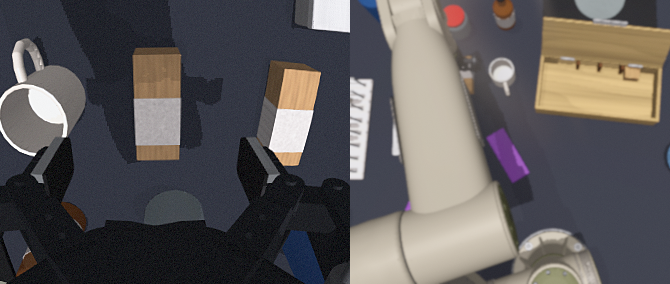

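Carton A sits in the right-hand hole, at the top-view inset (632,72). Carton B is centred between the open fingers at wrist (257,206), with the mug clear of them.

Request:
move_arm(
  moves=[0.002,0.001,-0.035,0,0.085,0.002,0.001,-0.07,0,0.085,0.002,0.001,-0.105,0,0.085,0.002,0.001,-0.135,0,0.085,0.002,0.001,-0.15,0,0.085,0.002,0.001,-0.15,0,0.03,0.002,0.001,-0.15,0,0.03,0.002,0.001,-0.15,0,0.03,0.002,0.001,-0.15,0,0.03,0.002,0.001,-0.15,0,0.03,0.002,0.001,-0.15,0,0.03],
)

```text
clock: 10.12
tcp_pos: [0.5394, 0.2715, 0.0238]
orientation: [0.002, -0.026, 1.0, 0.0]
wrist_force: [-0.2, -2.3, 7.6]
finger_gap: 0.043
grip_force: 53.1
```

Request:
move_arm(
  moves=[0,0,0.035,0,0.03,0,0,0.07,0,0.03,0,0,0.105,0,0.03,-0.005,-0.02,0.135,0,0.03,-0.01,-0.06,0.14,0,0.03,-0.015,-0.1,0.14,-0.03,0.03,-0.02,-0.14,0.14,-0.07,0.03,-0.025,-0.18,0.14,-0.11,0.03,-0.03,-0.22,0.14,-0.143,0.03,-0.034,-0.255,0.14,-0.143,0.03,-0.034,-0.285,0.14,-0.143,0.03,-0.034,-0.298,0.14,-0.143,0.03],
)

```text
clock: 11.12
tcp_pos: [0.5035, -0.0302, 0.1621]
orientation: [0.001, 0.047, 0.999, -0.001]
wrist_force: [0.5, 0.4, -1.9]
finger_gap: 0.0433
grip_force: 52.1
```

```bash
python3 - <<'E'
from h import *
c=cam('wrist');s=env.get_state();print(s['tcp_pos'],f(s['tcp_pos']),s['orientation'],s['finger_gap'])
cv2.imwrite('pics/w5.png',c['pixels'][:,:,::-1])
E
```

```text
[ 0.50384011 -0.03103247  0.16207664] [-0.0678  0.0952] [ 7.68432040e-04  4.76375173e-02  9.98863862e-01 -1.03080025e-03] 0.04336472968620101
```

View pics/w5.png

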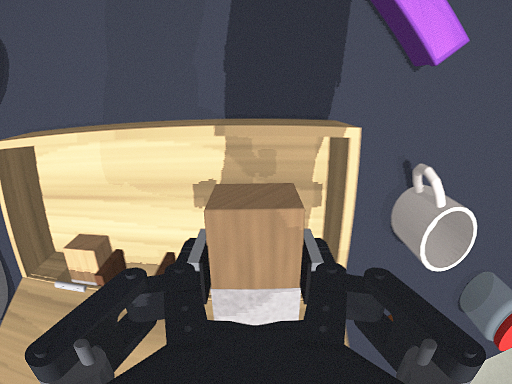

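Carton B hangs above hole 1's lane. Carton A is visible home at (88,255), and the mug is upright at (433,220).

Request:
move_arm(
  moves=[0,0.003,-0.035,0,0.03,0,0.003,-0.07,0,0.03,0,0.003,-0.1,0,0.03,0,0.003,-0.1,0,0.03],
)

```text
clock: 11.5
tcp_pos: [0.4992, -0.0225, 0.0565]
orientation: [-0.005, 0.045, 0.999, 0.001]
wrist_force: [-1.4, -0.3, -2.9]
finger_gap: 0.043
grip_force: 57.4
```

```bash
python3 - <<'E'
from h import *
c=cam('wrist');s=env.get_state();print(s['tcp_pos'],f(s['tcp_pos']),s['orientation'])
cv2.imwrite('pics/w6.png',c['pixels'][:,:,::-1])
E
```

```text
[ 0.50061456 -0.02270811  0.05910802] [-0.0718  0.1032] [-3.38653582e-03  4.51795827e-02  9.98972905e-01  6.86246080e-04]
```

View pics/w6.png

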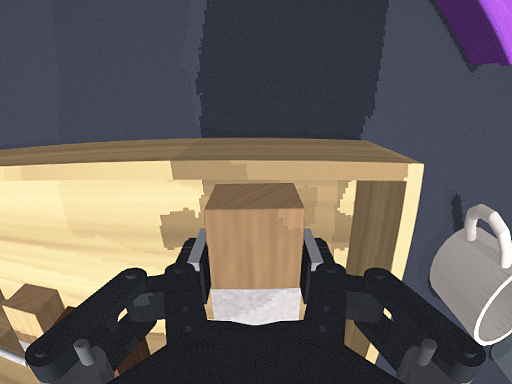

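The carton is clear of the walls, with the right-hand wall's inner face at about x=350. I'll remove the y offset, finish lowering and slide it in.

Request:
move_arm(
  moves=[0,-0.003,-0.015,0,0.03,0,-0.003,-0.03,0,0.03,0,-0.003,-0.03,0,0.03,0,-0.003,-0.03,0,0.03,0.014,-0.0042,-0.03,0,0.03,0.028,-0.0055,-0.03,0,0.03,0.042,-0.0067,-0.03,0,0.03,0.056,-0.008,-0.03,0,0.03,0.056,-0.008,-0.03,0,0.03,0.056,-0.008,-0.03,0,0.03],
)

```text
clock: 12.38
tcp_pos: [0.561, -0.0318, 0.033]
orientation: [0.001, 0.045, 0.999, -0.0]
wrist_force: [-0.9, -0.5, -2.0]
finger_gap: 0.043
grip_force: 57.5
```

Request:
move_arm(
  moves=[0,0,0,0,0.058,0,0,0,0,0.058,0,0,0,0,0.058,-0.018,0.0016,0,0,0.058,-0.036,0.0032,0,0,0.058,-0.056,0.005,0,0,0.058,-0.056,0.005,0,0,0,-0.056,0.005,0,0,0,-0.056,0.005,0,0,0,-0.056,0.005,0,0,0,-0.056,0.005,0,0,0],
)

```text
clock: 13.3
tcp_pos: [0.5048, -0.027, 0.0316]
orientation: [0.001, 0.045, 0.999, -0.0]
wrist_force: [-0.4, 0.6, -0.4]
finger_gap: 0.0005
grip_force: 0.0
```

Request:
move_arm(
  moves=[0.012,-0.0011,0,0,0,0.024,-0.0022,0,0,0,0.034,-0.0031,0,0,0,0.042,-0.0038,0,0,0,0.048,-0.0043,0,0,0,0.054,-0.0048,0,0,0,0.057,-0.0052,0,0,0,0.06,-0.0054,0,0,0,0.062,-0.0056,0,0,0,0.062,-0.0056,0,0,0],
)

```text
clock: 14.13
tcp_pos: [0.5651, -0.0322, 0.0311]
orientation: [-0.001, 0.045, 0.999, 0.0]
wrist_force: [-2.6, -0.1, -0.1]
finger_gap: 0.0
grip_force: 1.0
```

Request:
move_arm(
  moves=[0.003,0,0,0,0,0.003,0,0,0,0,-0.012,0.001,0,0,0,-0.03,0.003,0.01,0,0,-0.05,0.004,0.045,0,0.03,-0.06,0.015,0.085,0,0.085,-0.07,0.05,0.12,0,0.085,-0.07,0.09,0.14,0,0.085,-0.07,0.13,0.14,0.03,0.085,-0.07,0.17,0.14,0.06,0.085,-0.07,0.21,0.14,0.073,0.085],
)

```text
clock: 15.05
tcp_pos: [0.4967, 0.1736, 0.1731]
orientation: [0.002, 0.009, 1.0, 0.001]
wrist_force: [-0.2, 0.6, 0.5]
finger_gap: 0.0835
grip_force: 0.0
```

Request:
move_arm(
  moves=[0,0.04,0,0,0.085,0,0.08,0,0,0.085,0,0.12,0,0,0.085,0.005,0.16,0,0,0.085,0.015,0.195,0,0,0.085,0.03,0.22,0,0,0.085,0.045,0.238,0,0,0.085,0.045,0.238,0,0,0.085,0.045,0.238,0,0,0.085],
)

```text
clock: 15.8
tcp_pos: [0.541, 0.4108, 0.1705]
orientation: [0.0, 0.008, 1.0, 0.0]
wrist_force: [-0.2, -0.5, -0.6]
finger_gap: 0.085
grip_force: 0.0
```

```bash
python3 - <<'E'
from h import *
c=cam('wrist');save(c,'w7.png');s=env.get_state();print(s['tcp_pos'],s['orientation'])
for r in wm(c): print(r)
E
```

```text
[0.54051962 0.40977762 0.17073814] [-2.55504795e-04  8.69605677e-03  9.99962142e-01 -1.66823567e-04]
(array([506., 340.]), [0.9204, 0.9057], [0.4, 0.059], 33.8)
(array([262., 205.]), [0.5702, 0.4154], [0.109, 0.044], -0.9)
(array([ 20., 203.]), [0.568, 0.1141], [0.117, 0.082], 18.8)
(array([454.,  82.]), [0.4455, 0.6322], [0.19, 0.181], -0.2)
(array([289.,  52.]), [0.4226, 0.4424], [0.099, 0.058], 2.7)
```

Request:
move_arm(
  moves=[0.003,0.002,-0.035,0,0.085,0.003,0.002,-0.07,0,0.085,0.003,0.002,-0.105,0,0.085,0.003,0.002,-0.135,0,0.085,0.003,0.002,-0.15,0,0.085,0.003,0.002,-0.15,0,0.03,0.003,0.002,-0.15,0,0.03,0.003,0.002,-0.15,0,0.03,0.003,0.002,-0.15,0,0.03,0.003,0.002,-0.15,0,0.03,0.003,0.002,-0.15,0,0.03],
)

```text
clock: 16.77
tcp_pos: [0.5454, 0.4126, 0.0243]
orientation: [0.002, 0.009, 1.0, 0.001]
wrist_force: [-0.3, -0.6, 7.0]
finger_gap: 0.043
grip_force: 52.7
```

Request:
move_arm(
  moves=[0,0,0.035,0,0.03,0,0,0.07,0,0.03,0,0,0.105,0,0.03,-0.015,-0.02,0.135,0,0.03,-0.03,-0.055,0.14,0,0.03,-0.045,-0.09,0.14,-0.03,0.03,-0.06,-0.125,0.14,-0.073,0.03,-0.06,-0.16,0.14,-0.073,0.03,-0.06,-0.2,0.14,-0.073,0.03,-0.06,-0.24,0.14,-0.073,0.03,-0.06,-0.27,0.14,-0.073,0.03,-0.06,-0.27,0.14,-0.073,0.03],
)

```text
clock: 17.77
tcp_pos: [0.4834, 0.137, 0.1621]
orientation: [0.0, 0.048, 0.999, -0.001]
wrist_force: [0.3, 1.0, -2.1]
finger_gap: 0.0437
grip_force: 51.8
```

Request:
move_arm(
  moves=[0,-0.035,0,0,0.03,0,-0.07,0,0,0.03,0.003,-0.105,0,0,0.03,0.006,-0.14,0,0,0.03,0.01,-0.175,0,0,0.03,0.013,-0.205,0,0,0.03,0.013,-0.225,0,0,0.03,0.013,-0.236,0,0,0.03,0.013,-0.236,0,0,0.03,0.013,-0.236,0,0,0.03,0.013,-0.236,0,0,0.03,0.013,-0.236,0,0,0.03],
)

```text
clock: 18.77
tcp_pos: [0.4966, -0.0929, 0.1614]
orientation: [-0.0, 0.044, 0.999, 0.0]
wrist_force: [-0.2, 0.9, -2.3]
finger_gap: 0.0432
grip_force: 52.0
```

```bash
python3 - <<'E'
from h import *
c=cam('wrist');s=env.get_state();print(s['tcp_pos'],f(s['tcp_pos']),s['orientation'],s['finger_gap'])
t=cam('top')
for r in rects(t,topmask(t,190),.046): print(r)
im=np.hstack([c['pixels'][100:384,0:420],t['pixels'][80:364,60:390]])
cv2.imwrite('pics/m8.png',im[:,:,::-1])
E
```

```text
[ 0.49656781 -0.09292992  0.16134016] [-0.0695  0.0329] [-9.32917768e-05  4.44640122e-02  9.99010960e-01  2.13339349e-04] 0.042836301012388035
(array([216., 354.]), [0.0526, 0.1209], [0.157, 0.143], 72.3)
(array([ 20., 340.]), [0.096, 0.678], [0.144, 0.122], 0.8)
(array([154., 328.]), [0.1181, 0.3046], [0.204, 0.151], 69.8)
(array([236., 302.]), [0.1917, 0.0836], [0.102, 0.031], 1.3)
(array([113., 228.]), [0.3951, 0.4409], [0.151, 0.057], 2.7)
(array([ 39., 226.]), [0.3953, 0.6562], [0.293, 0.222], -0.1)
(array([215., 175.]), [0.5589, 0.1426], [0.075, 0.071], 45.7)
```

View pics/m8.png

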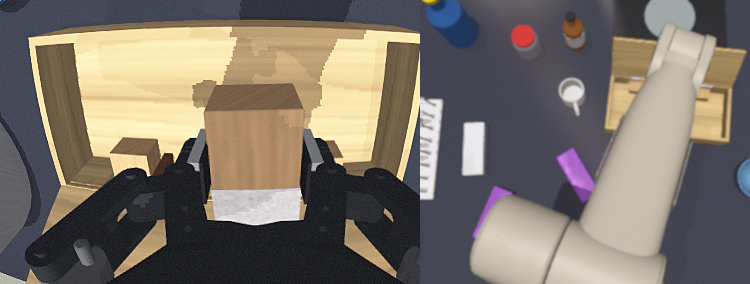

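The carton is lined up with hole 2, and the only work object left on the table is the tin. It has been knocked from about (0.414,0.422) to (0.395,0.441).

Request:
move_arm(
  moves=[0,0,-0.035,0,0.03,0,0,-0.07,0,0.03,0,0,-0.1,0,0.03,0,0,-0.12,0,0.03,0,0,-0.13,0,0.03,0,0,-0.13,0,0.03,0.015,-0.0014,-0.13,0,0.03,0.03,-0.0027,-0.13,0,0.03,0.045,-0.004,-0.13,0,0.03,0.057,-0.0052,-0.13,0,0.03,0.057,-0.0052,-0.13,0,0.03],
)

```text
clock: 19.78
tcp_pos: [0.5571, -0.0996, 0.0323]
orientation: [0.002, 0.045, 0.999, -0.0]
wrist_force: [1.0, -0.3, -1.5]
finger_gap: 0.043
grip_force: 52.9
```

Request:
move_arm(
  moves=[0,0,0,0,0.058,0,0,0,0,0.058,0,0,0,0,0.058,-0.018,0.0016,0,0,0.058,-0.036,0.0032,0,0,0.058,-0.056,0.005,0,0,0.058,-0.056,0.005,0,0,0,-0.056,0.005,0,0,0,-0.056,0.005,0,0,0,-0.056,0.005,0,0,0,-0.056,0.005,0,0,0],
)

```text
clock: 20.7
tcp_pos: [0.4987, -0.0947, 0.0316]
orientation: [0.001, 0.045, 0.999, -0.0]
wrist_force: [0.2, -0.6, 0.8]
finger_gap: 0.0001
grip_force: 0.0
```

Request:
move_arm(
  moves=[0.012,-0.0011,0,0,0,0.024,-0.0022,0,0,0,0.034,-0.0031,0,0,0,0.042,-0.0038,0,0,0,0.048,-0.0043,0,0,0,0.054,-0.0048,0,0,0,0.057,-0.0052,0,0,0,0.06,-0.0054,0,0,0,0.062,-0.0056,0,0,0,0.062,-0.0056,0,0,0],
)

```text
clock: 21.53
tcp_pos: [0.5588, -0.0998, 0.031]
orientation: [-0.001, 0.045, 0.999, 0.0]
wrist_force: [-2.8, 0.2, 1.8]
finger_gap: 0.0002
grip_force: 1.7
```

```bash
python3 - <<'E'
from h import *
s=env.get_state();print(f(s['tcp_pos']),s['wrist_force'])
E
```

```text
[-0.0069  0.0317] [-2.79998396  0.15826081  1.79779375]
```

Request:
move_arm(
  moves=[0.003,0,0,0,0,0.003,0,0,0,0,-0.012,0.001,0,0,0,-0.03,0.003,0.01,0,0,-0.05,0.004,0.045,0,0.03,-0.07,0.015,0.08,0,0.085,-0.09,0.045,0.11,0,0.085,-0.11,0.08,0.13,0,0.085,-0.13,0.115,0.14,0.05,0.085,-0.14,0.15,0.14,0.1,0.085,-0.15,0.185,0.14,0.137,0.085,-0.15,0.185,0.14,0.137,0.085],
)

```text
clock: 22.53
tcp_pos: [0.4077, 0.0901, 0.1723]
orientation: [0.001, -0.027, 1.0, 0.001]
wrist_force: [0.2, 0.0, -0.2]
finger_gap: 0.0848
grip_force: 0.0
```

Request:
move_arm(
  moves=[0,0.04,0,0,0.085,0,0.08,0,0,0.085,0,0.12,0,0,0.085,0,0.16,0,0,0.085,-0.002,0.2,0,0,0.085,-0.005,0.24,0,0,0.085,-0.01,0.28,0,0,0.085,-0.012,0.32,0,0,0.085,-0.014,0.35,0,0,0.085,-0.014,0.355,0,0,0.085,-0.014,0.355,0,0,0.085,-0.014,0.355,0,0,0.085],
)

```text
clock: 23.53
tcp_pos: [0.3957, 0.4396, 0.171]
orientation: [-0.0, -0.023, 1.0, -0.0]
wrist_force: [-0.2, 0.1, -0.3]
finger_gap: 0.0853
grip_force: 0.0
```

```bash
python3 - <<'E'
from h import *
c=cam('wrist');s=env.get_state();print(s['tcp_pos'],s['orientation'],s['joint_pos'].round(3))
for r in wm(c,.046): print(r)
t=cam('top')
im=np.hstack([c['pixels'],cv2.resize(t['pixels'][100:240,230:390],(288,252)).copy() if 0 else np.vstack([cv2.resize(t['pixels'][110:240,240:384],(288,260),interpolation=cv2.INTER_CUBIC),np.zeros((124,288,3),np.uint8)])])
cv2.imwrite('pics/m9.png',im[:,:,::-1])
E
```

```text
[0.39580504 0.43890638 0.17110515] [-1.57185498e-04 -2.27445309e-02  9.99741247e-01 -3.17544790e-04] [ 0.701  0.372 -0.039  1.161 -0.     0.656]
(array([497., 338.]), [0.7011, 0.9461], [0.437, 0.066], 48.3)
(array([257., 175.]), [0.3958, 0.4406], [0.151, 0.057], 2.7)
(array([439., 165.]), [0.3694, 0.6608], [0.251, 0.242], -84.2)
```

View pics/m9.png

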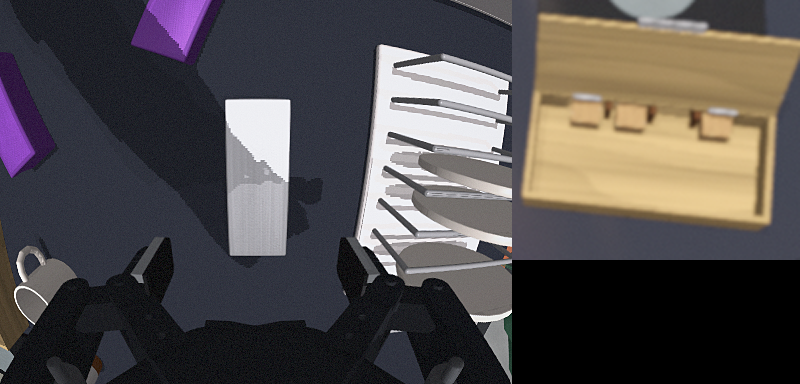

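The wrist view shows the tin squarely between the fingers at (257,175), clear of the rack. The inset shows three cartons seated in holes 1, 2 and 4. Now I grasp the tin.

Request:
move_arm(
  moves=[0,0.0015,-0.035,0,0.085,0,0.0015,-0.07,0,0.085,0,0.0015,-0.105,0,0.085,0,0.0015,-0.135,0,0.085,0,0.0015,-0.149,0,0.085,0,0.0015,-0.149,0,0.03,0,0.0015,-0.149,0,0.03,0,0.0015,-0.149,0,0.03,0,0.0015,-0.149,0,0.03,0,0.0015,-0.149,0,0.03,0,0.0015,-0.149,0,0.03],
  newtons=70,
)

```text
clock: 24.55
tcp_pos: [0.3968, 0.442, 0.024]
orientation: [0.001, -0.023, 1.0, 0.001]
wrist_force: [0.0, -2.3, 4.3]
finger_gap: 0.0541
grip_force: 76.3
```

Request:
move_arm(
  moves=[0,0,0.035,0,0.03,0,0,0.07,0,0.03,0,0,0.105,0,0.03,0,-0.015,0.14,0.05,0.03,0.01,-0.045,0.15,0.15,0.03,0.02,-0.075,0.15,0.25,0.03,0.03,-0.11,0.15,0.35,0.03,0.04,-0.145,0.15,0.45,0.03,0.05,-0.18,0.15,0.55,0.03,0.06,-0.215,0.15,0.65,0.03,0.06,-0.23,0.15,0.7,0.03,0.06,-0.23,0.15,0.7,0.03],
)

```text
clock: 25.55
tcp_pos: [0.4559, 0.2084, 0.1726]
orientation: [-0.0, -0.363, 0.932, -0.0]
wrist_force: [-0.6, 0.4, -2.3]
finger_gap: 0.0541
grip_force: 75.6
```

Request:
move_arm(
  moves=[0.005,-0.035,0,0.08,0.03,0.01,-0.07,0,0.16,0.03,0.015,-0.105,0,0.24,0.03,0.02,-0.14,0,0.32,0.03,0.025,-0.175,0,0.4,0.03,0.03,-0.21,0,0.48,0.03,0.035,-0.245,0,0.56,0.03,0.04,-0.28,0,0.64,0.03,0.045,-0.315,0,0.72,0.03,0.048,-0.336,0,0.733,0.03,0.048,-0.336,0,0.733,0.03,0.048,-0.336,0,0.733,0.03],
)

```text
clock: 26.55
tcp_pos: [0.504, -0.1249, 0.1722]
orientation: [0.0, -0.673, 0.74, 0.0]
wrist_force: [0.0, -0.1, -3.2]
finger_gap: 0.0539
grip_force: 75.6
```

```bash
python3 - <<'E'
from h import *
c=cam('wrist');s=env.get_state();print(s['tcp_pos'],f(s['tcp_pos']),s['orientation'],s['finger_gap'],s['joint_pos'].round(2))
q=s['orientation'];print('toolx deg',2*np.degrees(np.arctan2(q[2],q[1])))
save(c,'w10.png')
E
```

```text
[ 0.50367377 -0.12396104  0.1721943 ] [-0.0596  0.0027] [ 1.46677214e-04 -6.73555574e-01  7.39136400e-01  4.98516938e-04] 0.05387384543733568 [-0.4   0.24 -0.22  1.11  0.   -1.87]
toolx deg 264.68417902423585
```

View pics/w10.png

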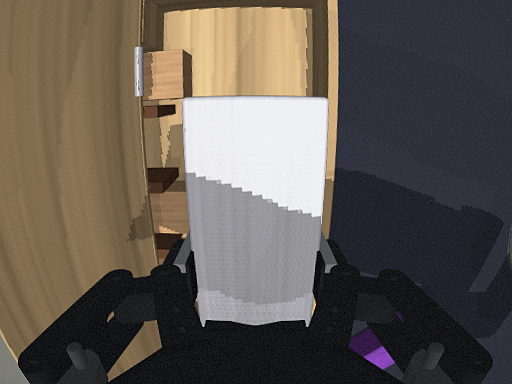

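The tin is held level, parallel to the well's front wall (right edge at about x=325). The cartons are visible at home at (167,75) and (165,210). Lowering it now.

Request:
move_arm(
  moves=[0,0,-0.035,0,0.03,0,0,-0.07,0,0.03,0,0,-0.1,0,0.03,0,0,-0.125,0,0.03,0,0,-0.135,0,0.03,0,0,-0.139,0,0.03,0,0,-0.139,0,0.03,0,0,-0.139,0,0.03],
)

```text
clock: 27.27
tcp_pos: [0.5043, -0.1237, 0.0342]
orientation: [0.0, -0.674, 0.738, -0.0]
wrist_force: [-0.2, 0.2, -2.1]
finger_gap: 0.0539
grip_force: 75.6
```

Request:
move_arm(
  moves=[0,0,0,0,0.062,0,0,0,0,0.062,0,0,0,0,0.062,0,0,0,0,0.062,0,0,0.01,0,0.062,0,0,0.03,0,0.062,0,0,0.06,0,0.062,0,0,0.1,0,0.062,0,0,0.14,0,0.03,0,0,0.18,0,0,0,0,0.21,0,0,0,0,0.21,0,0],
)

```text
clock: 28.27
tcp_pos: [0.5067, -0.1258, 0.2515]
orientation: [0.003, -0.674, 0.739, -0.006]
wrist_force: [0.1, -0.5, -0.4]
finger_gap: 0.0139
grip_force: 0.0
```

```bash
python3 - <<'E'
from h import *
c=cam('wrist');s=env.get_state();print(s['tcp_pos'],f(s['tcp_pos']),s['finger_gap'])
h,sa,v=cv2.split(cv2.cvtColor(c['pixels'],cv2.COLOR_RGB2HSV))
for r in rects(c,((v>120)&(sa<40)).astype(np.uint8),.054,600): print(r,f(r[1]))
t=cam('scene')
im=np.hstack([c['pixels'],np.vstack([cv2.resize(t['pixels'][160:280,110:254],(288,240),interpolation=cv2.INTER_CUBIC),np.zeros((144,288,3),np.uint8)])])
cv2.imwrite('pics/m11.png',im[:,:,::-1])
E
```

```text
[ 0.50570912 -0.12546124  0.24816953] [-0.0574  0.0014] 0.0061862545612604136
(array([ 18., 300.]), [1.0594, 0.2364], [0.763, 0.221], 52.9) [0.4614 0.4117]
(array([501., 215.]), [0.1237, -0.0067], [0.181, 0.058], -73.2) [-0.4486  0.0852]
(array([ 37., 201.]), [0.8431, -0.0982], [0.242, 0.057], 86.2) [0.2761 0.0589]
(array([259., 163.]), [0.5045, -0.1251], [0.153, 0.056], 84.8) [-0.0587  0.0016]
```

View pics/m11.png

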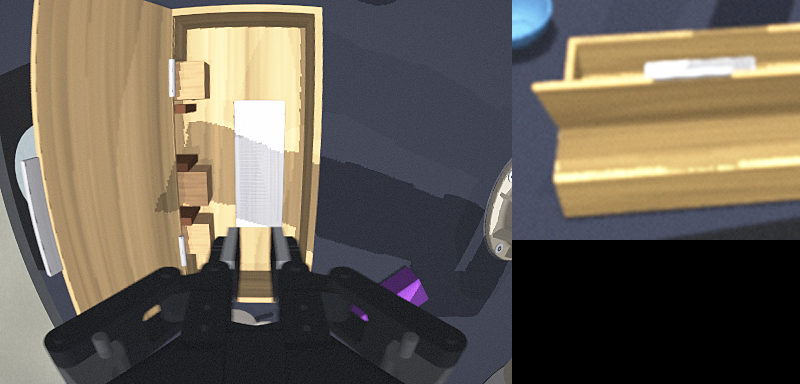

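The tin lies flat and straight in the well at chest (-0.059, 0.002), with the cartons home behind it. The lid's tab shows at wrist (40,215). Next I work out the lid angle and the closing path.

```bash
python3 - <<'E'
from h import *
t=cam('top');o,d=ray(t,320.4,122)
o2=np.r_[RC.T@(o[:2]-O),o[2]];d2=np.r_[RC.T@d[:2],d[2]]
for th in np.arange(1.7,2.31,.1):
    z=.075+.172*np.sin(th); p=o2+d2*(z-o2[2])/d2[2]; print(round(th,2),p.round(3),round(.035-.172*np.cos(th),3))
s=env.get_state();p0=s['tcp_pos'];print(p0)
def W(x,y,tip): return np.r_[O+RC@[x,y],tip+.008]
A=W(.140,0,.29);B=W(.140,0,.205);print('above',(A-p0).round(3),'behind',(B-A).round(3))
C=W(.058,0,.205);print('to vertical from B',(C-B).round(4))
for th in np.radians(np.arange(84,-1,-7)):
    x=.035-.13*np.cos(th)+.008*np.sin(th)+.0145*np.sin(th); z=.075+.13*np.sin(th)+.008*np.cos(th)
    print(round(np.degrees(th)),(W(x,0,z)-C).round(3))
E
```

```text
1.7 [ 0.093 -0.001  0.246] 0.057
1.8 [ 0.094 -0.001  0.243] 0.074
1.9 [ 0.096 -0.002  0.238] 0.091
2.0 [ 0.099 -0.003  0.231] 0.107
2.1 [ 0.102 -0.004  0.223] 0.122
2.2 [ 0.105 -0.005  0.214] 0.136
2.3 [ 0.11  -0.006  0.203] 0.15
[ 0.50360105 -0.12457977  0.2437471 ]
above [ 0.199 -0.02   0.054] behind [ 0.     0.    -0.085]
to vertical from B [-0.0817  0.0074  0.    ]
84 [-0.014  0.001  0.   ]
77 [-0.03   0.003 -0.002]
70 [-0.046  0.004 -0.005]
63 [-0.062  0.006 -0.011]
56 [-0.077  0.007 -0.018]
49 [-0.091  0.008 -0.027]
42 [-0.104  0.009 -0.037]
35 [-0.116  0.011 -0.049]
28 [-0.127  0.011 -0.062]
21 [-0.136  0.012 -0.076]
14 [-0.143  0.013 -0.091]
7 [-0.149  0.013 -0.106]
0 [-0.152  0.014 -0.122]
```

Request:
move_arm(
  moves=[0,0,0.03,0,0,0,0,0.055,0,0,0.03,-0.003,0.055,0,0,0.065,-0.0065,0.055,0,0,0.1,-0.01,0.055,0,0,0.135,-0.0135,0.055,0,0,0.165,-0.0165,0.055,0,0,0.19,-0.019,0.055,0,0,0.2,-0.02,0.055,0,0,0.2,-0.02,0.055,0,0,0.2,-0.02,0.055,0,0],
)

```text
clock: 29.33
tcp_pos: [0.7033, -0.1444, 0.2951]
orientation: [-0.001, -0.674, 0.739, 0.002]
wrist_force: [0.4, -0.2, -0.0]
finger_gap: -0.0001
grip_force: 0.0
```

```bash
python3 - <<'E'
from h import *
s=env.get_state();print(s['tcp_pos'],f(s['tcp_pos']),s['orientation'].round(3),s['wrist_force'].round(1))
E
```

```text
[ 0.70332452 -0.14439792  0.29513945] [0.1411 0.0003] [-0.001 -0.674  0.739  0.002] [ 0.4 -0.2 -0. ]
```

Request:
move_arm(
  moves=[0,0,-0.03,0,0,0,0,-0.06,0,0,0,0,-0.082,0,0,0,0,-0.082,0,0,-0.015,0.0014,-0.082,0,0,-0.03,0.0027,-0.082,0,0,-0.045,0.004,-0.082,0,0,-0.06,0.0054,-0.082,0,0,-0.072,0.0065,-0.082,0,0,-0.083,0.0075,-0.082,0,0,-0.083,0.0075,-0.082,0,0],
)

```text
clock: 30.25
tcp_pos: [0.6193, -0.137, 0.2194]
orientation: [0.001, -0.674, 0.739, -0.001]
wrist_force: [-0.4, -0.6, -0.2]
finger_gap: -0.0002
grip_force: 0.0
```

Request:
move_arm(
  moves=[-0.014,0.001,-0.002,0,0,-0.03,0.003,-0.004,0,0,-0.046,0.004,-0.007,0,0,-0.062,0.006,-0.014,0,0,-0.077,0.007,-0.022,0,0,-0.091,0.008,-0.032,0,0,-0.104,0.009,-0.042,0,0,-0.104,0.009,-0.042,0,0],
)

```text
clock: 30.92
tcp_pos: [0.514, -0.1273, 0.1738]
orientation: [-0.001, -0.674, 0.739, 0.001]
wrist_force: [-0.4, -0.5, -0.0]
finger_gap: 0.0001
grip_force: 0.0
```

```bash
python3 - <<'E'
from h import *
s=env.get_state();print(s['tcp_pos'],f(s['tcp_pos']),s['wrist_force'].round(1))
t=cam('scene');cv2.imwrite('pics/s12.png',cv2.resize(t['pixels'][100:290,100:360,::-1],None,fx=2.5,fy=2.5))
E
```

```text
[ 0.51403376 -0.12732309  0.17384307] [-0.049   0.0003] [-0.4 -0.5 -0. ]
```

View pics/s12.png

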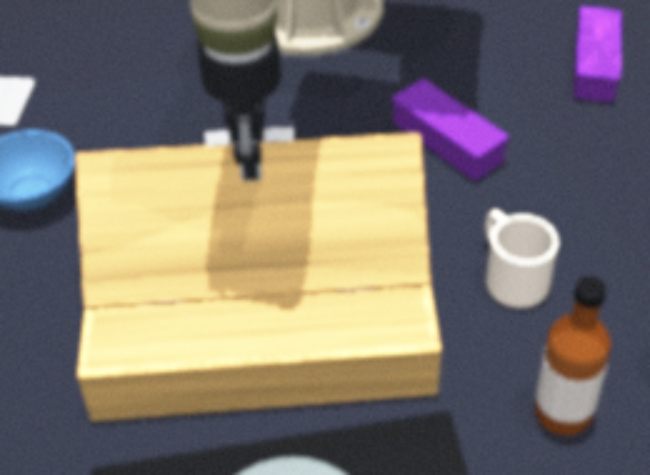

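The lid is following the fingers and leans about 40° above shut, with the tab at about (245,135). The mug and bottle are undisturbed. That picture took me past the 14-view limit: I have now viewed 17, so from here I use numbers only.

Request:
move_arm(
  moves=[-0.012,0.001,-0.012,0,0,-0.023,0.002,-0.025,0,0,-0.032,0.003,-0.039,0,0,-0.039,0.003,-0.054,0,0,-0.045,0.004,-0.069,0,0,-0.048,0.004,-0.08,0,0,-0.048,0.004,-0.086,0,0,-0.048,0.004,-0.086,0,0,-0.048,0.004,-0.086,0,0],
)

```text
clock: 31.72
tcp_pos: [0.4692, -0.1243, 0.0909]
orientation: [-0.0, -0.674, 0.739, -0.0]
wrist_force: [-7.9, 3.3, 16.4]
finger_gap: -0.0
grip_force: 8.5
```

Request:
move_arm(
  moves=[0,0,-0.002,0,0,0,0,-0.002,0,0,0,0,-0.002,0,0],
)

```text
clock: 31.97
tcp_pos: [0.4692, -0.1243, 0.0907]
orientation: [-0.0, -0.674, 0.739, -0.001]
wrist_force: [-11.8, 5.1, 32.7]
finger_gap: 0.0001
grip_force: 16.3
```

Request:
move_arm(
  moves=[0,0,0.02,0,0,0,0,0.05,0,0,0,0,0.09,0,0,-0.03,0.02,0.12,0,0,-0.06,0.05,0.14,0,0,-0.07,0.09,0.14,0,0,-0.07,0.13,0.14,0,0,-0.07,0.17,0.14,0,0,-0.07,0.21,0.14,0,0,-0.07,0.25,0.14,0,0,-0.07,0.25,0.14,0,0,-0.07,0.25,0.14,0,0],
)

```text
clock: 32.97
tcp_pos: [0.3993, 0.1286, 0.2274]
orientation: [0.001, -0.676, 0.737, -0.0]
wrist_force: [0.9, -0.0, -0.3]
finger_gap: -0.0005
grip_force: 0.0
```

```bash
python3 - <<'E'
from h import *
s=env.get_state();print(s['tcp_pos'],s['wrist_force'].round(1))
t=cam('top');h,sa,v=cv2.split(cv2.cvtColor(t['pixels'],cv2.COLOR_RGB2HSV))
m=((h>12)&(h<26)&(sa>60)&(v>120)).astype(np.uint8);m[:,:235]=0;m[:,385:]=0;m[260:]=0
for r in rects(t,m,.083,1500): print(r,f(r[1]))
m=((sa<40)&(v>150)).astype(np.uint8);m[:,:280]=0;m[:,340:]=0;m[:200]=0;m[250:]=0
for r in rects(t,m,.08,20): print('tab',r,f(r[1]))
E
```

```text
[0.399293   0.12856352 0.22744408] [ 0.9 -0.  -0.3]
(array([310., 175.]), [0.5586, -0.132], [0.362, 0.252], 84.6) [-0.0042 -0.0004]
tab (array([306., 217.]), [0.4313, -0.1199], [0.092, 0.016], 84.4) [-0.1321  0.0002]
```

```bash
python3 -c "
from h import *
print(env.hand_in())"
```

```text
the job is handed in; nothing more can be done
None
```

The job is handed in, verdict not shown: all three cartons found are home in holes 1, 2 and 4, the tin lies flat in the well and the lid is shut by my measurements, but I viewed 17 pictures against the limit of 14.

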